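# Check toaster rollers for run-out on the kiosk's gauge stand

### The arm

A 7-joint arm with a two-finger parallel gripper is mounted at the origin on a cart in front of the work surface, level with it; the furniture and walls round the work are solid. World frame = base frame: x ahead of the robot, y to its left, z up, the work surface at z = 0. Lengths are in m, angles in rad, forces in N, time in s.
With the tool pointing down it reaches from about 0.425 to 0.875 m from the base axis. Payload 8.4 kg.
Tool frame: the origin (TCP) lies midway between the tips of the shut fingers; the grasp point (between the pads) lies 19 mm behind it (r.grip_point_offset is the distance from the TCP to the grasp point, in m); z points along the fingers, y is the line along which they close (so a half turn about z gives the same grasp; the last joint's range is limited). The gripper opens to 85 mm and grips with 20 to 120 N. Pads are 22 mm wide; open, the fingers measure 114 mm over their backs; the gripper's body (76 mm by 85 mm) begins 54 mm behind the grasp point. The pads swing forward as they close: fully open they stand 13 mm farther back than shut.
Start: joints at [-1.338, 0.333, 0.04, 1.465, -0.013, 1.343, -0.059], TCP at [0.212, 0.615, 0.231] pointing down, gripper open.
Joint ranges: [-2.58, 2.58], [-0.38, 2.09], [-1.3, 1.39], [0.25, 2.4], [-1.5, 4.64], [0.08, 2.09], [-2.65, 2.65]. Speed limits (rad/s): [2.22, 2.22, 2.79, 2.79, 3.14, 3.14, 3.14].

### API

Orientations are given as a rotation vector (axis times angle).
In Python, from station import r, viewer, cut_out, mark_of gives the robot as it stands.
- The arm moves only by the tool jog_arm, never from a script. Its argument "moves" is a list of rows, each a list of 5 numbers: the gripper's target within -1 to 1 (fully open at 1, half-way at 0, shut at -1), then the shift along the tool's x, y, z scaled (see below), then the turn about the tool's z scaled (see below). A call has 1 to 10 rows; each row shifts and turns the commanded pose from where the row before left it, along the tool's axes as they then stand; what a row does not reach is not made up. The controller multiplies each number of a shift by 0.2 m and each number of a turn by 4 degrees. A row lasts 1/12 s, in which the tool goes at most 41.7 mm and 7.16 degrees, less where a joint would pass 70% of its speed; a pose out of reach is approached as far as the arm can. A call with a number of a shift or a turn outside -1 to 1 is refused whole. A call with a gripper value outside its range is refused whole. The fingers move at their own pace and stop on an object; the grip force is fixed at half the most. Time passes only in rows, so rows that do not move let the fingers close. It gives the time, the measured TCP pose, the force, the opening and the grip force at its end, in the units of the state.
- r.read_state(): the state, without advancing time (a new reading comes with each control period).
- viewer.read_camera(name): name is "scene" or "side" or "wrist"; returns (picture, depth): 384x512x3 uint8, blue, green, red; 384x512 float32, m along the optical axis (not along the pixel's ray), 0 where there is no reading.
- viewer.calibration(name): a dict with "mtx" (3x3 intrinsics, pixels), "cam_to_world" (4x4, takes a point from camera to world coordinates); the wrist camera has in their place "T_tool_cam" (4x4, takes a point from camera to tool coordinates, whose origin is the TCP and whose axes are the flange's). Camera axes: x right, y down, z forward; pixel columns grow to the right and rows downward; lengths in m; the calibration is good to about 2 mm. A picture is of the moment at which its call begins: read the wrist's pose just before it. calibration takes no time and is no camera call.
- r.hand_in(): hands the job in; it is judged then, once.
Trained networks look in the newest picture that a camera, given by its name, has taken for a name from the list of things; names that differ only in an ending like _2 or _b are one class to them, and where a whole thing is asked for, a point or a joint stands for the part that bears it (a point fixed in the world has none). Each returns a list of dicts, best first, with "confidence" (0 to 1); they miss things now and then, are a little off and sometimes report something else, mostly with a low value. They report only what shows in the picture. A call takes as long as a camera call. They do not tell look-alikes from the thing itself.
- cut_out(camera, target): "region" (384x512 bool, what is visible of it).
- mark_of(camera, target): "position" ([x, y, z] in m, in world coordinates, good to about 4 mm: a listed point, or the origin of a listed thing).
The state is a dict: "time": time; "qpos": joint angles; "joint_velocities": joint speeds; "effort": joint torques, N m; "tcp_pos": TCP position; "tcp_rot": TCP orientation; "contact_force": force on the tool from outside, world axes, zero at the start; "torque": the same for the moment, N m; "width": opening from 0.0 (shut) to 1.0 (fully open); "grasp_force": force on a finger pad.
Only numpy, scipy, OpenCV 4.12 (cv2) and the standard library are available. Lean on these libraries where they do the work, as an engineer would, in place of code of your own. Each camera call takes 0.05 s, during which the arm holds its last target. There are 200 camera calls.

### The job

Get the gauge stand working by sliding its battery pack fully home on the shoe until the catch clicks, then check the spare toaster rollers one at a time in the order red, yellow, green, blue (those that are there): stand each in the spindle cup, turn it half a turn with the cup against the sprung plunger and watch the gauge swing. Stand rollers that run true upright in the white tray and those whose body runs off-centre upright in the black tray; leave the bell and the sauce cup alone.

Things in the scene. Friction and masses are not known exactly. Their poses are not given: they have to be found in the camera images.
- stand: fixed grey stand, plate x -55 to 140, y -150 to 45 mm, top 12 mm above the worktop. Origin: at worktop height under the spindle axis, z up. Spindle cup at the origin; gauge behind it (+x), plunger pointing to -x, 60 mm up, dial head 64 mm across, top 92 mm up, centred 100 mm behind the axis; battery shoe to the right at y = -105 mm
- seat (a point): centre of the cup's inner floor, 24 mm above the worktop, on the vertical spindle axis; a seated roller's foot stands here. The cup's bore is 43 mm across (a roller's foot 40 mm) and 14 mm deep, rim 38 mm above the worktop; a roller let go upright in its mouth centres itself and drops home
- spindle (a joint): turn of the cup, rad, anticlockwise from above positive, range -3.9 to 3.9. A weak spring (0.0015 N m per rad) brings the empty cup back to 0 (within 0.3). A roller in it carries it round by friction and stays turned when let go, as the plunger rubs on it. A red tick on the rim points to stand +x at 0
- flag (a point): small red flag, 12 x 4 x 8 mm, geared to the cup: it slides 10 mm a rad along a white scale on the plate 45 mm in front of the cup, at its middle when the spindle reads 0, towards stand +y as the cup turns anticlockwise; half a turn brings it onto a green end of the scale (30 to 42 mm from the middle). Do not push it
- plunger (a joint): travel of the sprung plunger, m, 0 (out, cup empty) to 0.016; about 0.6 N. A roller lowered from above moves it aside. A true roller keeps it near 0.007 to 0.008, swinging 3 mm at most as it turns; an off-centre one swings it 4.5 mm or more in half a turn (10 in a full one). A red needle on the dial follows, 0.15 rad a mm, clockwise; green arc 5.8 to 8.6 mm
- pack_mid (a point): loose battery pack: grey body, orange band, white arrow on top; 64 mm long (its x), 44 mm wide (its y), from 9 to 52 mm up, on a black foot 58 mm wide, 9 mm high; 0.28 kg. Point: its centre, 26 mm over its underside; x is the arrow, the end that enters the shoe. Grip the body across its width, above the foot (the shoe's lips reach 14 mm above the plate)
- pack_home (a point): the pack's centre when home, 38 mm above the worktop; axes as the stand's. The shoe is a channel along stand x on the plate, its lips over the pack's foot (1 mm clear each side, 2 mm above): it begins 28 mm before this point, after a 20 mm flared entry, and ends in a black stop 33 mm beyond it
- pack_entry (a point): the pack's centre when set down on the stand's plate just before the shoe, arrow towards stand +x; from here it slides 85 mm along stand +x to pack_home
- catch (a joint): sprung brass ball in the shoe's floor under pack_home, m pressed down: 0 up (also when the pack is home, its groove over the ball), 0.003 while the pack's foot slides over it. Takes 5 to 10 N along the shoe to pass
- white_tray: fixed open white plastic tray, 200 mm long (its x), 110 mm wide (its y), walls 26 mm high, 4 mm thick, floor 4 mm; room for two rollers in a row along x, 100 mm apart. Origin: centre of its underside. The trays change sides from start to start. For true rollers
- black_tray: fixed open black plastic tray, 200 mm long (its x), 110 mm wide (its y), walls 26 mm high, 4 mm thick, floor 4 mm; room for two rollers in a row along x, 100 mm apart. Origin: centre of its underside. The trays change sides from start to start. For off-centre rollers
- desk_bell: bystander: loose white counter bell, 83 mm across, 58 mm high; origin at its underside. Leave alone
- sauce_cup_1: bystander: loose small black sauce cup, 51 mm across, 29 mm high; origin at its underside. Leave alone
- red_mid (a point): loose roller standing upright, red body; may be absent. 92 mm tall, 0.45 kg: heavy steel foot 40 mm across, 18 mm high, chamfered; body 60 mm across from 18 to 54 mm up, lower edge a cone; round steel spigot 24 mm across from 54 to 92 mm up, to grip from above. Point: half-way up (46 mm), on the axis of foot and spigot, z up. True: body concentric; off-centre: body 5 mm off that axis
- yellow_mid (a point): loose roller standing upright, yellow body; may be absent. 92 mm tall, 0.45 kg: heavy steel foot 40 mm across, 18 mm high, chamfered; body 60 mm across from 18 to 54 mm up, lower edge a cone; round steel spigot 24 mm across from 54 to 92 mm up, to grip from above. Point: half-way up (46 mm), on the axis of foot and spigot, z up. True: body concentric; off-centre: body 5 mm off that axis
- green_mid (a point): loose roller standing upright, green body; may be absent. 92 mm tall, 0.45 kg: heavy steel foot 40 mm across, 18 mm high, chamfered; body 60 mm across from 18 to 54 mm up, lower edge a cone; round steel spigot 24 mm across from 54 to 92 mm up, to grip from above. Point: half-way up (46 mm), on the axis of foot and spigot, z up. True: body concentric; off-centre: body 5 mm off that axis
- blue_mid (a point): loose roller standing upright, blue body; may be absent. 92 mm tall, 0.45 kg: heavy steel foot 40 mm across, 18 mm high, chamfered; body 60 mm across from 18 to 54 mm up, lower edge a cone; round steel spigot 24 mm across from 54 to 92 mm up, to grip from above. Point: half-way up (46 mm), on the axis of foot and spigot, z up. True: body concentric; off-centre: body 5 mm off that axis
There are look-alikes about, which are no part of the job. What is meant by the part that bears red_mid is not pink, and is the smaller of those in its own colour.

How it is judged:
On the way, in this order (a step that is already met when the one before it is completed fails the run):
1. the battery pack is slid home on the shoe and the catch has clicked up into its groove (x of pack_mid in the frame of pack_home between -0.004 and 0.004 m and distance between pack_mid and pack_home below 0.006 m and value of joint catch below 0.0018 m and angle between the x axis of pack_mid and the x axis of pack_home, either way round below 0.09 rad), for 0.2 s.
2. the red roller, if there is one, stands in the spindle cup and has been turned with it, either way, until the geared flag is 27.5 mm (about 160 deg) or more off its middle (horizontal distance between red_mid and seat below 0.005 m and z of red_mid in the frame of seat below 0.05 m and angle between red_mid's own z axis and vertical below 0.12 rad and (y of red_mid in the frame of flag above 0.0275 m or y of red_mid in the frame of flag below -0.0275 m)), for 0.1 s.
3. the yellow roller, if there is one, stands in the spindle cup and has been turned with it, either way, until the geared flag is 27.5 mm (about 160 deg) or more off its middle (horizontal distance between yellow_mid and seat below 0.005 m and z of yellow_mid in the frame of seat below 0.05 m and angle between yellow_mid's own z axis and vertical below 0.12 rad and (y of yellow_mid in the frame of flag above 0.0275 m or y of yellow_mid in the frame of flag below -0.0275 m)), for 0.1 s.
4. the green roller, if there is one, stands in the spindle cup and has been turned with it, either way, until the geared flag is 27.5 mm (about 160 deg) or more off its middle (horizontal distance between green_mid and seat below 0.005 m and z of green_mid in the frame of seat below 0.05 m and angle between green_mid's own z axis and vertical below 0.12 rad and (y of green_mid in the frame of flag above 0.0275 m or y of green_mid in the frame of flag below -0.0275 m)), for 0.1 s.
5. the blue roller, if there is one, stands in the spindle cup and has been turned with it, either way, until the geared flag is 27.5 mm (about 160 deg) or more off its middle (horizontal distance between blue_mid and seat below 0.005 m and z of blue_mid in the frame of seat below 0.05 m and angle between blue_mid's own z axis and vertical below 0.12 rad and (y of blue_mid in the frame of flag above 0.0275 m or y of blue_mid in the frame of flag below -0.0275 m)), for 0.1 s.
At the end, for the whole second after the job is handed in: Pack home on the shoe (4 mm along it, 6 mm overall, 0.08 rad), catch up in its groove (under 1.8 mm down); true rollers in the white tray, off-centre ones in the black, upright (0.15 rad), foot on its floor, axis 10 mm inside its ends and within 41 mm of its centre line (all of step 1 and x of red_mid in the frame of white_tray between -0.09 and 0.09 m and y of red_mid in the frame of white_tray between -0.041 and 0.041 m and z of each of red_mid, blue_mid in the frame of white_tray below 0.06 m and angle between each of red_mid, yellow_mid, green_mid, blue_mid's own z axis and vertical below 0.15 rad and x of yellow_mid in the frame of black_tray between -0.09 and 0.09 m and y of yellow_mid in the frame of black_tray between -0.041 and 0.041 m and z of each of yellow_mid, green_mid in the frame of black_tray below 0.06 m and x of green_mid in the frame of black_tray between -0.09 and 0.09 m and y of green_mid in the frame of black_tray between -0.041 and 0.041 m and x of blue_mid in the frame of white_tray between -0.09 and 0.09 m and y of blue_mid in the frame of white_tray between -0.041 and 0.041 m); the robot touches nothing.
It fails at once if the bell or the sauce cup is pushed more than 5 cm from where it stood (distance of any of desk_bell, sauce_cup_1 from where it was at the start of the episode above 0.05 m).
Of red_roller, yellow_roller, green_roller, blue_roller only 2 to 3 are there at a start; the rules pass over those that are not, and their reading is None.
At some moment in a run one of red_roller, yellow_roller, green_roller, blue_roller may be knocked a few centimetres aside while the robot is not near it.
Once in a run the grip may slacken for a moment while it holds something.
It also fails if it takes over 210 s, if anything falls off the work surface, if the arm or the gripper's body presses on something with over 40 N, if the wrist force passes 120 N, or if a joint passes its speed limit or range.

## Working session

There is one attempt and no reset: what is moved stays moved. The work goes in short steps, Python scripts to look and compute and a tool call to move; the robot and the scene stay as the last step left them, time stands still between calls to the robot, and variables do not carry over. Pictures are saved under pics/ and viewed, at most 14 in all, crops included, and the job is handed in when it is done.

Besides the shell and the picture viewer there is one more tool, called as name([rows], argument=value, ...), one row to a line, values as JSON. jog_arm: Moves the arm, as the interface text tells. Shifts and turns lie within -1 to 1; 1 stands for 0.2 m of shift or 4 degrees of turn. Its arguments: {"type":"object","properties":{"moves":{"type":"array","items":{"type":"array","items":{"type":"number"}}}},"required":["moves"]}

```bash
ls; mkdir -p pics; cat > h.py <<'E'
import numpy as np, cv2
from scipy.spatial.transform import Rotation as R
from station import r, viewer, cut_out, mark_of
def tool():
    s=r.read_state(); T=np.eye(4); T[:3,:3]=R.from_rotvec(s["tcp_rot"]).as_matrix(); T[:3,3]=s["tcp_pos"]; return T
def shot(n):
    T=tool(); p,d=viewer.read_camera(n); c=viewer.calibration(n)
    M=c["cam_to_world"] if "cam_to_world" in c else T@c["T_tool_cam"]
    return p,d,np.array(c["mtx"]),np.array(M)
def cloud(d,K,M):
    v,u=np.mgrid[:d.shape[0],:d.shape[1]]
    P=np.stack([(u-K[0,2])/K[0,0]*d,(v-K[1,2])/K[1,1]*d,d],-1)
    return P@M[:3,:3].T+M[:3,3]
E
python3 - <<'E'
from h import *
s=r.read_state(); print(s); 
for n in ["scene","side","wrist"]:
    p,d,K,M=shot(n); cv2.imwrite(f"pics/{n}0.png",p); print(n,M.round(3).tolist())
    if n=="wrist": continue
    for t in ["stand","seat","flag","pack_mid","pack_home","pack_entry","white_tray","black_tray","desk_bell","sauce_cup_1","red_mid","yellow_mid","green_mid","blue_mid"]:
        print(t,[(np.round(m["position"],3).tolist(),round(m["confidence"],2)) for m in mark_of(n,t)][:3])
p=np.hstack([cv2.imread("pics/scene0.png"),cv2.imread("pics/side0.png")])
E
```

```text
pics
{'time': 0.0, 'qpos': array([-1.33819293,  0.33393069,  0.03988524,  1.4662852 , -0.01341557,
        1.34329656, -0.05846343]), 'joint_velocities': array([-0.00091156, -0.0014591 , -0.00182277,  0.00205584, -0.00022578,
       -0.00211672, -0.00023917]), 'effort': array([ 7.52466640e-04, -6.58565068e+01,  1.36581626e+00, -4.05559838e+01,
        1.67941122e-02,  1.27752288e-02,  1.99833494e-05]), 'tcp_pos': array([0.2116151 , 0.61409954, 0.23040181]), 'tcp_rot': array([-5.18771855e-01, -3.09828815e+00,  2.58313235e-03]), 'contact_force': array([ 0.35541577, -0.77006419, -0.59967649]), 'torque': array([-0.02144714,  0.02275698,  0.05737021]), 'grasp_force': 0.0, 'width': 0.9949971286590124}
scene [[-0.971, 0.203, -0.127, 0.769], [0.239, 0.791, -0.564, 0.794], [-0.014, -0.578, -0.816, 1.198], [0.0, 0.0, 0.0, 1.0]]
stand [([0.602, 0.065, 0.004], 0.63)]
seat [([0.602, 0.061, 0.022], 0.94), ([0.774, 0.192, -0.001], 0.58)]
flag [([0.681, -0.034, 0.037], 0.43)]
pack_mid [([0.624, 0.222, 0.025], 0.79), ([0.452, 0.082, 0.046], 0.62)]
pack_home [([0.676, -0.03, 0.04], 0.79)]
pack_entry [
[... 661 characters left out ...]
27, 0.222, 0.024], 0.95)]
pack_home [([0.681, -0.032, 0.037], 0.84)]
pack_entry [([0.598, -0.044, 0.036], 0.89), ([0.457, -0.058, 0.043], 0.7), ([0.677, -0.032, 0.037], 0.33)]
white_tray [([0.51, -0.342, -0.001], 0.84)]
black_tray [([0.504, 0.345, 0.003], 0.97)]
desk_bell [([0.625, -0.221, 0.001], 0.94)]
sauce_cup_1 [([0.513, -0.339, -0.001], 0.67), ([0.77, 0.199, -0.003], 0.56)]
red_mid [([0.481, 0.189, 0.045], 0.91), ([0.401, -0.181, 0.065], 0.62), ([0.454, -0.056, 0.046], 0.6)]
yellow_mid []
green_mid [([0.507, 0.343, 0.001], 0.2)]
blue_mid [([0.452, 0.079, 0.05], 0.84)]
wrist [[0.326, 0.911, 0.251, 0.147], [0.945, -0.315, -0.086, 0.636], [0.0, 0.265, -0.964, 0.374], [0.0, 0.0, 0.0, 1.0]]
```

View pictures.

View pics/scene0.png

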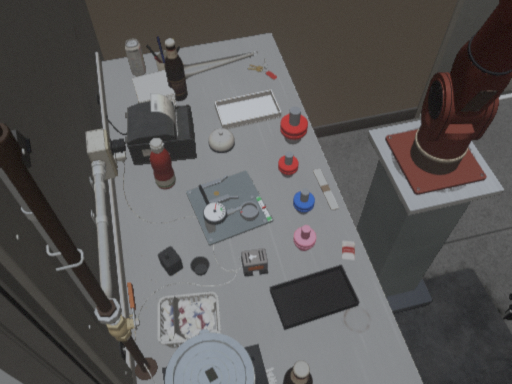

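View pics/side0.png

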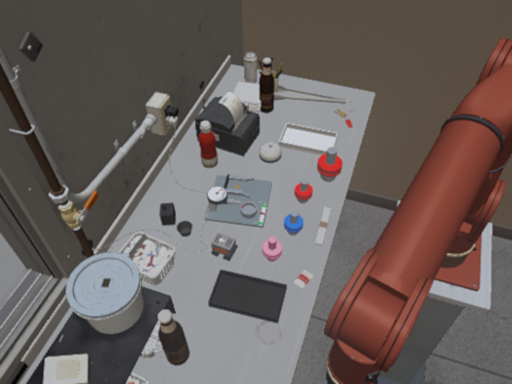

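```bash
python3 - <<'E'
from h import *
ims={}
for n in ["scene","side"]:
    p,d,K,M=shot(n); C=cloud(d,K,M); ims[n]=p
    for t,lo,hi in [("stand",.006,.018),("pack_mid",.046,.06),("white_tray",.02,.032),("black_tray",.02,.032),("red_mid",.08,.11),("blue_mid",.08,.11)]:
        for m in cut_out(n,t)[:3]:
            P=C[m["region"]]; P=P[(P[:,2]>lo)&(P[:,2]<hi)]
            if len(P)<5: print(n,t,"few");continue
            b=cv2.minAreaRect((P[:,:2]*1000).astype(np.float32)); print(n,t,round(m["confidence"],2),np.round(b[0]),np.round(b[1]),round(b[2],1),len(P))
a=cv2.resize(ims["scene"][135:275,180:320],(560,560),interpolation=cv2.INTER_CUBIC)
b=cv2.resize(ims["side"][228:263,206:241],(240,240),interpolation=cv2.INTER_CUBIC)
c=cv2.resize(ims["scene"][245:280,237:272],(240,240),interpolation=cv2.INTER_CUBIC)
o=np.zeros((560,800,3),np.uint8);o[:,:560]=a;o[:240,560:]=b;o[250:490,560:]=c
cv2.imwrite("pics/c1.png",o)
E
```

```text
scene stand 0.75 [654.  21.] [196. 199.] 9.8 2681
scene pack_mid 0.68 [628. 220.] [46. 64.] 84.5 373
scene pack_mid 0.51 [456. -54.] [59. 56.] 73.5 213
scene white_tray 0.56 [ 511. -332.] [200. 117.] 1.8 268
scene white_tray 0.4 [769. 196.] [48. 49.] 5.0 92
scene black_tray 0.63 [504. 347.] [200. 113.] 4.3 466
scene red_mid 0.92 [482. 196.] [24. 21.] 10.8 72
scene red_mid 0.9 [ 413. -177.] [50. 61.] 37.0 85
scene red_mid 0.83 [455. -53.] [25. 21.] 72.5 59
scene blue_mid 0.97 [451.  84.] [22. 20.] 8.2 56
side stand 0.87 [651.  20.] [193. 199.] 9.4 1797
side stand 0.28 [502. 345.] [200. 112.] 4.1 524
side pack_mid 0.79 [625. 220.] [47. 64.] 85.2 257
side white_tray 0.91 [ 508. -335.] [200. 117.] 2.7 187
side black_tray 0.88 [503. 344.] [201. 114.] 4.3 382
side red_mid 0.86 [ 397. -173.] [47. 67.] 13.7 72
side red_mid 0.76 [452. -55.] [20. 26.] 17.4 48
side red_mid 0.65 [481. 193.] [22. 22.] 52.0 57
side blue_mid 0.77 [447.  81.] [24. 21.] 54.4 52
```

View pics/c1.png

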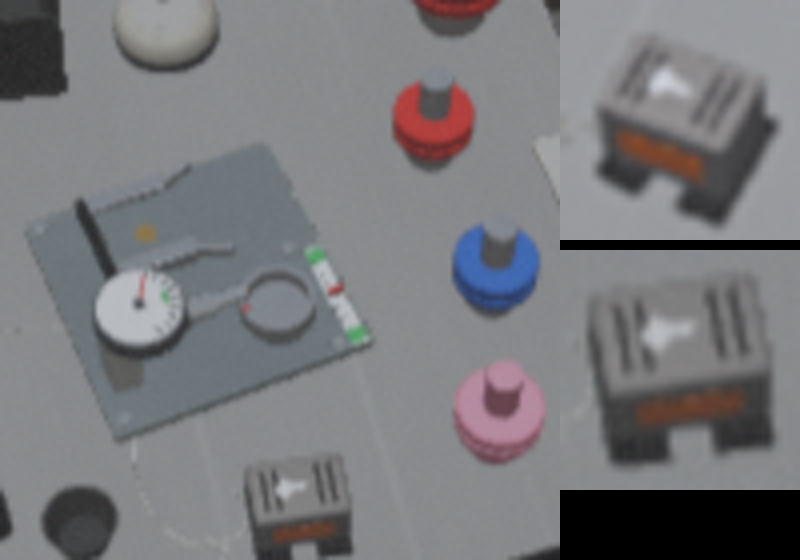

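```bash
cat >> h.py <<'E'
def plan(x,y,z,yaw=None):
    """deltas to a target TCP in tool axes, in jog units; yaw = closing direction (deg, mod 180)"""
    T=tool(); d=T[:3,:3].T@(np.array([x,y,z])-T[:3,3]); cy=np.degrees(np.arctan2(T[1,1],T[0,1]))
    print("tcp",T[:3,3].round(4),"closing",cy.round(1),"q7",np.degrees(r.read_state()["qpos"][6]).round(1))
    print("mm",(d*1000).round(1),"units",(d/0.2).round(3),"rows",(np.linalg.norm(d)/.0417).round(1))
    if yaw is not None: print("turn deg",[round(-((yaw-cy+90)%180-90),1),"units",round(-((yaw-cy+90)%180-90)/4,2)])
E
python3 - <<'E'
from h import *
for n in ["scene","side"]:
    p,d,K,M=shot(n); C=cloud(d,K,M)[d>0]
    a=np.array([.212,.614]);b=np.array([.626,.221]);u=(b-a)/np.linalg.norm(b-a)
    s=(C[:,:2]-a)@u; e=np.abs((C[:,:2]-a)@[-u[1],u[0]])
    for lo in np.arange(.15,.7,.05):
        k=(s>lo)&(s<lo+.05)&(e<.1); print(round(lo,2),C[k,2].max().round(3) if k.any() else None,end=" ")
    print()
plan(.626,.221,.15,84.8)
E
```

```text
0.15 0.007 0.2 0.008 0.25 0.031 0.3 0.031 0.35 0.031 0.4 0.03 0.45 0.059 0.5 0.058 0.55 0.058 0.6 0.056 0.65 0.094 
0.15 0.006 0.2 0.007 0.25 0.028 0.3 0.03 0.35 0.031 0.4 0.031 0.45 0.06 0.5 0.057 0.55 0.058 0.6 0.054 0.65 0.093 
tcp [0.2118 0.6145 0.2313] closing 71.0 q7 -3.4
mm [-519.8 -237.1   81.3] units [-2.599 -1.186  0.407] rows 13.8
turn deg [np.float64(-13.8), 'units', np.float64(-3.45)]
```

jog_arm([
  [1,-0.185,-0.085,0.02,0],
  [1,-0.185,-0.085,0.02,0],
  [1,-0.185,-0.085,0.02,0],
  [1,-0.185,-0.085,0.02,0],
  [1,-0.185,-0.085,0.02,0],
  [1,-0.185,-0.085,0.02,0],
  [1,-0.185,-0.085,0.02,0],
  [1,-0.185,-0.085,0.02,0],
  [1,-0.185,-0.085,0.02,0],
  [1,-0.185,-0.085,0.02,0],
])

```text
time: 3.18
tcp_pos: [0.5074, 0.3317, 0.1915]
tcp_rot: [0.519, 3.098, 0.001]
contact_force: [0.2, 0.8, 0.6]
width: 1.002
grasp_force: 0.0
```

jog_arm([
  [1,-0.185,-0.085,0.02,0],
  [1,-0.185,-0.085,0.02,0],
  [1,-0.185,-0.085,0.02,0],
  [1,-0.185,-0.085,0.02,0],
  [1,0,0,0.1,-1],
  [1,0,0,0,-1],
  [1,0,0,0,-1],
  [1,0,0,0,-0.45],
  [1,0,0,0,0],
  [1,0,0,0,0],
])

```text
time: 4.02
tcp_pos: [0.624, 0.2207, 0.1553]
tcp_rot: [0.145, 3.138, 0.0]
contact_force: [-0.4, 0.3, 0.5]
width: 1.0
grasp_force: 0.0
```

```bash
python3 - <<'E'
from h import *
p,d,K,M=shot("wrist"); cv2.imwrite("pics/w1.png",p); C=cloud(d,K,M)
for m in mark_of("wrist","pack_mid")[:2]: print(np.round(m["position"],4),m["confidence"])
for m in cut_out("wrist","pack_mid")[:2]:
    P=C[m["region"]]; print(np.percentile(P[:,2],[1,50,99]))
    P=P[(P[:,2]>.046)&(P[:,2]<.062)]
    b=cv2.minAreaRect((P[:,:2]*1000).astype(np.float32)); print(m["confidence"],b,len(P))
plan(.626,.221,.15,84.8)
E
```

```text
[0.6278 0.2158 0.0243] 0.79
[0.00141024 0.05243676 0.05441569]
0.94 ((625.4959106445312, 218.41387939453125), (43.92637252807617, 62.96883010864258), 85.66228485107422) 4731
tcp [0.6239 0.2209 0.1554] closing 84.7 q7 66.5
mm [-2.1  0.3  5.4] units [-0.01   0.002  0.027] rows 0.1
turn deg [np.float64(-0.1), 'units', np.float64(-0.02)]
```

View pics/w1.png

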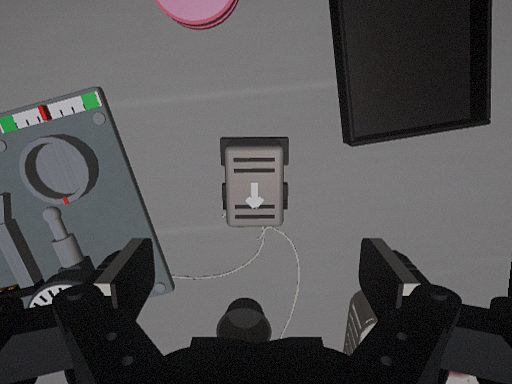

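jog_arm([
  [1,-0.009,-0.012,0.17,-0.2],
  [1,0,0,0.17,0],
  [1,0,0,0.17,0],
  [1,0,0,0.1,0],
  [1,0,0,0.077,0],
  [1,0,0,0,0],
  [-1,0,0,0,0],
  [-1,0,0,0,0],
  [-1,0,0,0,0],
  [-1,0,0,0,0],
])

```text
time: 5.0
tcp_pos: [0.6267, 0.2188, 0.0199]
tcp_rot: [0.121, 3.137, 0.002]
contact_force: [-0.7, 0.0, -1.2]
width: 0.507
grasp_force: 61.3
```

jog_arm([
  [-1,0,0,0,0],
  [-1,0,0,0,0],
  [-1,0,0,-0.1,0],
  [-1,0,0,-0.15,0],
  [-1,0,0,-0.15,0],
  [-1,0,0,0,0],
])

```text
time: 5.5
tcp_pos: [0.6288, 0.2191, 0.1048]
tcp_rot: [0.121, 3.131, 0.006]
contact_force: [1.8, -0.2, -1.5]
width: 0.507
grasp_force: 62.0
```

```bash
python3 - <<'E'
from h import *
plan(.5938,-.0428,.098,99.6)
p,d,K,M=shot("wrist"); C=cloud(d,K,M)
for m in cut_out("wrist","pack_mid")[:1]:
    P=C[m["region"]]; z=np.percentile(P[:,2],[50,90,99]); print(z)
    P=P[(P[:,2]>z[1]-.006)]
    b=cv2.minAreaRect((P[:,:2]*1000).astype(np.float32)); print(m["confidence"],b,len(P))
E
```

```text
tcp [0.6288 0.2191 0.1048] closing 85.6 q7 68.1
mm [  14.6 -263.8    5.5] units [ 0.073 -1.319  0.028] rows 6.3
turn deg [np.float64(-14.0), 'units', np.float64(-3.51)]
[0.13730814 0.13836738 0.13921678]
0.65 ((606.6253051757812, 220.3245849609375), (44.19645690917969, 94.0307388305664), 85.16239166259766) 16897
```

```bash
python3 - <<'E'
from h import *
O=np.array([.6023,.0652]); a=np.radians(9.6); Rm=np.array([[np.cos(a),-np.sin(a)],[np.sin(a),np.cos(a)]])
for n in ["scene","side","wrist"]:
    p,d,K,M=shot(n); C=cloud(d,K,M); C=C[d>0]
    S=(C[:,:2]-O)@Rm*1000; z=C[:,2]*1000
    # plate fit
    k=(z>6)&(z<18)&(S[:,0]>-80)&(S[:,0]<160)&(S[:,1]>-175)&(S[:,1]<70)
    if k.sum()>200:
        b=cv2.minAreaRect(S[k].astype(np.float32)); print(n,"plate",np.round(b[0],1),np.round(b[1]),round(b[2],2), "zmed",np.median(z[k]).round(1))
    k=(z>20)&(z<34)&(S[:,0]>-50)&(S[:,0]<140)&(S[:,1]>-160)&(S[:,1]<-55)
    L=S[k]
    for x0 in range(-10,130,15):
        q=L[(L[:,0]>x0)&(L[:,0]<x0+15)]
        lo=q[q[:,1]<-105,1]; hi=q[q[:,1]>-105,1]
        f=lambda v: np.percentile(v,[5,95]).round(1) if len(v)>2 else None
        print(n,x0,f(lo),f(hi),len(q))
E
```

```text
scene plate [ 49.4 -58.1] [232. 206.] 89.56 zmed 11.6
scene -10 None None 0
scene 5 [-146.7 -123.3] None 7
scene 20 [-142.3 -134.1] [-74.3 -63.3] 18
scene 35 [-142.  -129.5] [-78. -66.] 45
scene 50 [-142.7 -131.5] [-79.9 -65.5] 46
scene 65 [-142.5 -129.6] [-79.1 -66.4] 40
scene 80 [-143.4 -120.1] [-96.3 -71.6] 40
scene 95 [-140.7 -107.4] [-101.5  -72.6] 54
scene 110 None None 0
scene 125 None None 0
side plate [ 45.2 -46.9] [226. 206.] 5.0 zmed 11.5
side -10 None None 0
side 5 [-150.5 -141.9] [-68.6 -64.1] 7
side 20 [-141.3 -134.5] [-75.6 -66.5] 21
side 35 [-144.9 -131.7] [-81.5 -67.2] 32
side 50 [-144.  -131.6] [-82.  -65.6] 26
side 65 [-145.6 -133.1] None 10
side 80 None None 0
side 95 None None 0
side 110 None None 0
side 125 None None 0
wrist plate [ 22.  -12.1] [114. 156.] 89.55 zmed 12.7
wrist -10 None None 0
wrist 5 None None 0
wrist 20 None None 0
wrist 35 None None 0
wrist 50 None None 0
wrist 65 None None 0
wrist 80 None None 0
wrist 95 None None 0
wrist 110 None None 0
wrist 125 None None 0
```

jog_arm([
  [-1,0,0,-0.08,-0.9],
  [-1,0,0,-0.08,-0.9],
  [-1,0,0,0,-0.9],
  [-1,0,0,0,-0.8],
  [-1,0.059,-0.18,0,0],
  [-1,0.059,-0.18,0,0],
  [-1,0.059,-0.18,0,0],
  [-1,0.059,-0.18,0,0],
  [-1,0.059,-0.18,0,0],
  [-1,0.059,-0.18,0,0],
])

```text
time: 6.58
tcp_pos: [0.5903, -0.0083, 0.1285]
tcp_rot: [0.263, -3.128, 0.0]
contact_force: [0.4, -0.2, -2.9]
width: 0.508
grasp_force: 62.0
```

jog_arm([
  [-1,0.059,-0.18,0,0],
  [-1,0,0,0,0],
  [-1,0,0,0,0],
])

```text
time: 6.83
tcp_pos: [0.5848, -0.0474, 0.1288]
tcp_rot: [0.254, -3.129, 0.001]
contact_force: [0.1, 1.3, -2.4]
width: 0.506
grasp_force: 62.1
```

```bash
python3 - <<'E'
from h import *
plan(.589,-.0437,.045,99.6)
p,d,K,M=shot("wrist"); C=cloud(d,K,M)
for m in cut_out("wrist","pack_mid")[:1]:
    P=C[m["region"]]; z=np.percentile(P[:,2],[50,90,99]); print(z)
    P=P[(P[:,2]>z[1]-.006)]
    b=cv2.minAreaRect((P[:,:2]*1000).astype(np.float32)); print(m["confidence"],b,len(P))
E
```

```text
tcp [ 0.5848 -0.0474  0.1288] closing 99.3 q7 104.6
mm [-4.9  3.1 83.8] units [-0.025  0.015  0.419] rows 2.0
turn deg [np.float64(-0.3), 'units', np.float64(-0.08)]
```

jog_arm([
  [-1,-0.015,0.015,0.15,-0.08],
  [-1,0,0,0.15,0],
  [-1,0,0,0.1,0],
  [-1,0,0,0.05,0],
  [-1,0,0,0.03,0],
  [-1,0,0,0.012,0],
  [-1,0,0,0,0],
  [-1,0,0,0,0],
])

```text
time: 7.6
tcp_pos: [0.5895, -0.0399, 0.0325]
tcp_rot: [-0.273, 3.128, 0.0]
contact_force: [0.5, -0.3, -3.1]
width: 0.506
grasp_force: 62.3
```

```bash
python3 - <<'E'
from h import *
plan(.5952,-.0425,.030,99.6); plan(.679,-.0283,.03,99.6)
s=r.read_state();print(s["contact_force"],s["width"])
E
```

```text
tcp [ 0.5895 -0.0399  0.0325] closing 100.0 q7 106.7
mm [-5.2 -3.5  2.5] units [-0.026 -0.018  0.012] rows 0.2
turn deg [np.float64(0.4), 'units', np.float64(0.09)]
tcp [ 0.5895 -0.0399  0.0325] closing 100.0 q7 106.7
mm [-90.2  -4.    2.6] units [-0.451 -0.02   0.013] rows 2.2
turn deg [np.float64(0.4), 'units', np.float64(0.09)]
[ 0.46369166 -0.27396773 -3.11578898] 0.5063874602645057
```

jog_arm([
  [-1,0,-0.019,0.009,0.09],
  [-1,0,0,0,0],
  [-1,-0.05,0,0,0],
  [-1,-0.05,0,0,0],
  [-1,-0.05,0,0,0],
  [-1,-0.05,0,0,0],
  [-1,-0.05,0,0,0],
  [-1,0,0,0,0],
])

```text
time: 8.27
tcp_pos: [0.6413, -0.0362, 0.0319]
tcp_rot: [-0.261, 3.127, -0.001]
contact_force: [2.0, 0.3, 6.5]
width: 0.507
grasp_force: 63.3
```

```bash
python3 - <<'E'
from h import *
plan(.679,-.0283,.03,99.6)
s=r.read_state();print(s["contact_force"],s["torque"],s["width"])
E
```

```text
tcp [ 0.6413 -0.0362  0.0319] closing 99.6 q7 106.5
mm [-38.5   1.5   2. ] units [-0.192  0.007  0.01 ] rows 0.9
turn deg [np.float64(-0.0), 'units', np.float64(-0.01)]
[1.95410523 0.26640194 6.46639192] [ 0.1813882  -0.20462893  0.00219101] 0.5066477459569
```

jog_arm([
  [-1,-0.05,0,-0.003,0],
  [-1,-0.05,0,0,0],
  [-1,-0.05,0,0,0],
  [-1,-0.03,0,0,0],
  [-1,-0.015,0,0,0],
  [-1,0,0,0,0],
])

```text
time: 8.77
tcp_pos: [0.6784, -0.0298, 0.0319]
tcp_rot: [-0.261, 3.129, -0.001]
contact_force: [-0.8, 0.2, 4.3]
width: 0.504
grasp_force: 63.3
```

```bash
python3 - <<'E'
from h import *
plan(.679,-.0283,.03,99.6)
s=r.read_state();print(s["contact_force"],s["torque"],s["width"])
for n in ["scene","side"]:
    p,d,K,M=shot(n);cv2.imwrite(f"pics/{n}1.png",p)
    for t in ["pack_mid","pack_home"]: print([(np.round(m["position"],4),round(m["confidence"],2)) for m in mark_of(n,t)][:2])
E
```

```text
tcp [ 0.6784 -0.0298  0.0319] closing 99.5 q7 106.2
mm [-0.9  1.4  1.9] units [-0.004  0.007  0.009] rows 0.1
turn deg [np.float64(-0.1), 'units', np.float64(-0.01)]
[-0.8341699   0.22925662  4.2577919 ] [0.01788737 0.37179977 0.06731438] 0.5042469998565128
[(array([ 0.6765, -0.0286,  0.0385]), 0.76)]
[(array([ 0.6787, -0.0293,  0.0348]), 0.89)]
[(array([ 0.6791, -0.0253,  0.0387]), 0.46)]
[(array([ 0.6779, -0.0295,  0.0404]), 0.95)]
```

jog_arm([
  [-1,-0.006,0,0,0],
  [-1,-0.006,0,0,0],
  [-1,0,0,0,0],
])

```text
time: 9.32
tcp_pos: [0.6785, -0.0298, 0.0319]
tcp_rot: [0.26, -3.129, -0.0]
contact_force: [-11.0, -2.4, 16.1]
width: 0.508
grasp_force: 61.7
```

jog_arm([
  [-1,-0.01,0,-0.008,0],
  [-1,-0.01,0,0,0],
  [-1,0,0,0,0],
])

```text
time: 9.57
tcp_pos: [0.6799, -0.0296, 0.0321]
tcp_rot: [0.26, -3.124, -0.0]
contact_force: [-18.6, -2.2, 14.6]
width: 0.507
grasp_force: 63.1
```

jog_arm([
  [-1,0.015,0,0,0],
  [-1,0,0,0,0],
  [1,0,0,0,0],
  [1,0,0,0,0],
  [1,0,0,0,0],
  [1,0,0,-0.1,0],
  [1,0,0,-0.15,0],
  [1,0,0,-0.15,0],
  [1,0.1,0,0,0],
  [1,0,0,0,0],
])

```text
time: 10.4
tcp_pos: [0.6604, -0.0331, 0.1144]
tcp_rot: [-0.26, 3.128, -0.0]
contact_force: [0.8, -1.9, -0.6]
width: 1.0
grasp_force: 0.0
```

```bash
python3 - <<'E'
from h import *
O=np.array([.6023,.0652]); a=np.radians(9.6); Rm=np.array([[np.cos(a),-np.sin(a)],[np.sin(a),np.cos(a)]])
for n in ["wrist","side","scene"]:
    p,d,K,M=shot(n); C=cloud(d,K,M);cv2.imwrite(f"pics/{n}2.png",p)
    for m in cut_out(n,"pack_mid")[:2]:
        P=C[m["region"]]; P=P[(P[:,2]>.058)&(P[:,2]<.072)]
        if len(P)<9: continue
        S=((P[:,:2]-O)@Rm*1000).astype(np.float32)
        b=cv2.minAreaRect(S); print(n,m["confidence"],np.round(b[0],1),np.round(b[1],1),round(b[2],1),"stand z",np.median(P[:,2]))
    # shoe/stop
    S=(C[...,:2]-O)@Rm*1000; z=C[...,2]*1000
    k=(d>0)&(z>20)&(z<34)&(S[...,0]>88)&(S[...,0]<125)&(abs(S[...,1]+105)<30)
    if k.sum()>5: print("stop x",np.percentile(S[k][:,0],[2,50,98]).round(1),k.sum())
plan(.454,-.056,.2,0)
E
```

```text
wrist 0.6 [  58.9 -106.3] [44. 64.] 89.8 stand z 0.06466529450641378
stop x [88.4 93.9 99.9] 186
side 0.61 [  58.  -105.6] [46.4 62.4] 88.4 stand z 0.06245985439068713
stop x [90.8 96.2 99.9] 18
scene 0.83 [  61.8 -104.1] [46.3 63.6] 87.9 stand z 0.06305074263045385
stop x [ 88.8  96.4 102. ] 71
tcp [ 0.6607 -0.0319  0.1111] closing 99.6 q7 105.1
mm [207.9  10.6 -88.7] units [ 1.04   0.053 -0.444] rows 5.4
turn deg [np.float64(-80.4), 'units', np.float64(-20.11)]
```

View pics/wrist2.png

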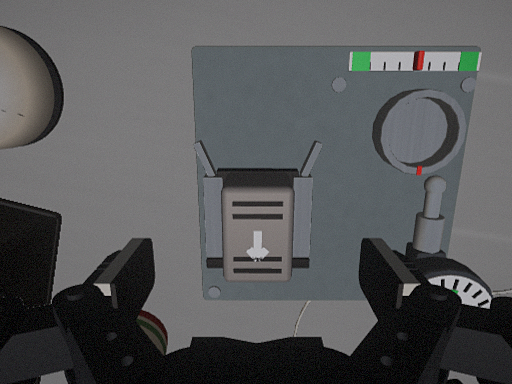

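jog_arm([
  [-1,0.17,0.005,0,0],
  [-1,0,0,0,0],
  [-1,0,0,0.1,0],
  [-1,0,0,0.14,0],
  [-1,0,0,0.1,0],
  [-1,0,0,0,0],
])

```text
time: 11.2
tcp_pos: [0.6239, -0.0367, 0.0392]
tcp_rot: [0.261, -3.123, -0.0]
contact_force: [-1.6, -0.0, -0.2]
width: 0.146
grasp_force: 0.0
```

jog_arm([
  [-1,-0.02,0,0,0],
  [-1,-0.015,0,0,0],
  [-1,0,0,0,0],
])

```text
time: 11.45
tcp_pos: [0.6357, -0.0356, 0.0456]
tcp_rot: [-0.262, 3.128, -0.0]
contact_force: [1.4, -0.8, 0.1]
width: -0.0
grasp_force: 0.0
```

jog_arm([
  [-1,-0.01,0,0,0],
  [-1,0,0,0,0],
])

```text
time: 11.62
tcp_pos: [0.6367, -0.0354, 0.045]
tcp_rot: [-0.261, 3.129, -0.0]
contact_force: [1.1, 0.1, 0.4]
width: -0.0
grasp_force: 0.0
```

jog_arm([
  [-1,-0.015,0,0,0],
  [-1,-0.01,0,0,0],
  [-1,0,0,0,0],
])

```text
time: 11.87
tcp_pos: [0.6373, -0.0356, 0.044]
tcp_rot: [0.259, -3.124, -0.001]
contact_force: [-17.3, -1.7, 13.9]
width: -0.001
grasp_force: 8.7
```

jog_arm([
  [-1,-0.01,0,0,0],
  [-1,-0.01,0,0,0],
  [-1,0,0,0,0],
])

```text
time: 12.12
tcp_pos: [0.6376, -0.0357, 0.044]
tcp_rot: [0.257, -3.116, -0.002]
contact_force: [-35.2, -2.1, 28.7]
width: -0.006
grasp_force: 17.8
```

jog_arm([
  [-1,0.08,0,0,0],
  [-1,0,0,-0.2,0],
  [1,0,0,-0.2,0],
  [1,0,0,-0.2,0],
  [1,0.17,0.01,0,0],
  [1,0.17,0.01,0,0],
  [1,0.17,0.01,0,0],
  [1,0.17,0.01,0,0],
  [1,0.14,0.01,0,0],
  [1,0,0,0,0],
])

```text
time: 12.95
tcp_pos: [0.461, -0.0549, 0.1641]
tcp_rot: [0.259, -3.13, -0.002]
contact_force: [0.5, -0.1, 0.3]
width: 1.0
grasp_force: 0.0
```

```bash
cat >> h.py <<'E'
def spig(n,t,z0=.08,z1=.105,near=None):
    p,d,K,M=shot(n); C=cloud(d,K,M); cv2.imwrite(f"pics/last_{n}.png",p)
    for m in cut_out(n,t)[:4]:
        P=C[m["region"]]; P=P[(P[:,2]>z0)&(P[:,2]<z1)]
        if len(P)<9: continue
        c,rr=cv2.minEnclosingCircle((P[:,:2]*1000).astype(np.float32)); print(n,t,round(m["confidence"],2),"circ",np.round(c,1),round(rr,1),"med",(np.median(P,0)*1000).round(1),len(P))
    for m in mark_of(n,t)[:4]: print("mark",np.round(m["position"],4),round(m["confidence"],2))
    return p,d,K,M
E
python3 - <<'E'
from h import *
spig("wrist","red_mid"); spig("side","red_mid")
plan(.4545,-.055,.058,99.6)
E
```

```text
wrist red_mid 0.83 circ [ 396.7 -183.6] 16.6 med [ 396.3 -170.6   93.6] 1112
wrist red_mid 0.66 circ [452.7 -56.3] 11.9 med [451.3 -56.5  92.6] 1093
mark [ 0.4531 -0.0534  0.046 ] 0.82
mark [ 0.3974 -0.1865  0.0665] 0.6
side red_mid 0.59 circ [452.7 -56. ] 15.3 med [452.5 -53.9  90.5] 44
mark [0.4783 0.1956 0.0452] 0.87
mark [ 0.4562 -0.058   0.0468] 0.64
mark [ 0.3979 -0.1813  0.0654] 0.58
tcp [ 0.4664 -0.0538  0.1641] closing 99.6 q7 100.9
mm [ 11.9   0.9 106.1] units [0.06  0.004 0.53 ] rows 2.6
turn deg [np.float64(-0.0), 'units', np.float64(-0.01)]
```

View pics/last_wrist.png

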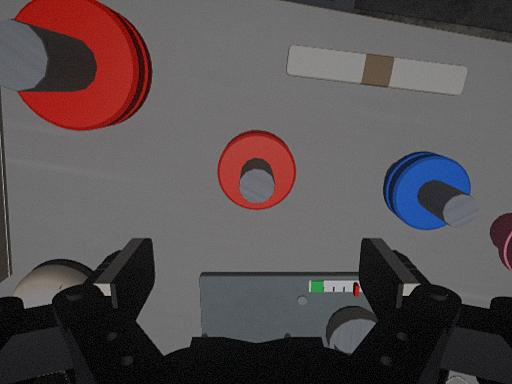

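jog_arm([
  [1,0.068,0,0,0],
  [1,0,0,0.15,0],
  [1,0,0,0.15,0],
  [1,0,0,0.15,0],
  [1,0,0,0.08,0],
  [-1,0,0,0,0],
  [-1,0,0,0,0],
  [-1,0,0,0,0],
  [-1,0,0,0,0],
  [-1,0,0,0,0],
])

```text
time: 14.08
tcp_pos: [0.4531, -0.0562, 0.0592]
tcp_rot: [-0.261, 3.128, 0.0]
contact_force: [0.3, 0.6, -0.1]
width: 0.302
grasp_force: 0.0
```

jog_arm([
  [-1,0,0,0,0],
  [-1,0,0,0,0],
  [-1,0,0,0,0],
])

```text
time: 14.33
tcp_pos: [0.4531, -0.0562, 0.0593]
tcp_rot: [-0.261, 3.128, 0.0]
contact_force: [-0.5, -0.2, 5.7]
width: 0.264
grasp_force: 58.5
```

```bash
python3 - <<'E'
from h import *
plan(.6023,.0652,.16,99.6)
E
```

```text
tcp [ 0.4531 -0.0562  0.0593] closing 99.5 q7 103.8
mm [-167.5   95.  -100.3] units [-0.837  0.475 -0.501] rows 5.2
turn deg [np.float64(-0.1), 'units', np.float64(-0.01)]
```

jog_arm([
  [-1,0,0,-0.17,0],
  [-1,0,0,-0.17,0],
  [-1,0,0,-0.16,0],
  [-1,-0.14,0.079,0,0],
  [-1,-0.14,0.079,0,0],
  [-1,-0.14,0.079,0,0],
  [-1,-0.14,0.079,0,0],
  [-1,-0.14,0.079,0,0],
  [-1,-0.137,0.08,0,0],
  [-1,0,0,0,0],
])

```text
time: 15.17
tcp_pos: [0.6044, 0.0713, 0.1574]
tcp_rot: [-0.271, 3.128, 0.003]
contact_force: [-2.4, 1.1, -4.5]
width: 0.263
grasp_force: 60.4
```

jog_arm([
  [-1,0,0,0,0],
])

```text
time: 15.25
tcp_pos: [0.6017, 0.067, 0.1572]
tcp_rot: [0.266, -3.129, 0.0]
contact_force: [-0.1, -0.0, -5.0]
width: 0.262
grasp_force: 60.4
```

```bash
python3 - <<'E'
from h import *
plan(.6023,.0652,.082,99.6)
for n in ["scene","side"]:
    p,d,K,M=shot(n); 
    print(n,[(np.round(m["position"],4),round(m["confidence"],2)) for m in mark_of(n,"red_mid")][:4])
    print(n,[(np.round(m["position"],4),round(m["confidence"],2)) for m in mark_of(n,"seat")][:4])
s=r.read_state();print(s["width"],s["contact_force"])
E
```

```text
tcp [0.6017 0.067  0.1572] closing 99.7 q7 93.2
mm [-0.4 -1.8 75.2] units [-0.002 -0.009  0.376] rows 1.8
turn deg [np.float64(0.1), 'units', np.float64(0.03)]
scene [(array([0.4835, 0.1938, 0.0476]), 0.68), (array([0.6051, 0.0704, 0.1434]), 0.64), (array([ 0.3962, -0.1811,  0.0659]), 0.58)]
scene [(array([0.6041, 0.0655, 0.0241]), 0.74)]
side [(array([0.4785, 0.1949, 0.045 ]), 0.91), (array([ 0.3999, -0.1805,  0.0645]), 0.77), (array([0.6046, 0.065 , 0.1441]), 0.75)]
side [(array([0.602 , 0.0626, 0.0231]), 0.93)]
0.26107112123966425 [-1.29129413 -0.33333265 -4.89325829]
```

jog_arm([
  [-1,-0.001,-0.009,0.14,0],
  [-1,0,0,0.1,0],
  [-1,0,0,0.05,0],
  [-1,0,0,0.03,0],
  [-1,0,0,0.02,0],
  [-1,0,0,0.015,0],
  [-1,0,0,0,0],
])

```text
time: 16.13
tcp_pos: [0.6019, 0.0635, 0.0871]
tcp_rot: [0.261, -3.131, -0.0]
contact_force: [-0.3, -0.2, -5.6]
width: 0.262
grasp_force: 60.6
```

```bash
python3 - <<'E'
from h import *
plan(.6023,.0652,.0835,99.6)
s=r.read_state();print(s["width"],s["contact_force"])
E
```

```text
tcp [0.6019 0.0635 0.0871] closing 99.5 q7 94.4
mm [-0.7  1.6  3.6] units [-0.004  0.008  0.018] rows 0.1
turn deg [np.float64(-0.1), 'units', np.float64(-0.01)]
0.2622445395977224 [-0.32841384 -0.22588107 -5.59785384]
```

jog_arm([
  [-0.2,0,0,0,0],
  [-0.2,0,0,0,0],
  [-0.2,0,0,0.015,0],
  [-1,0,0.004,0,0],
  [-1,0,0,0,0],
  [-1,0,0,0,0],
  [-1,0,0,0,0],
])

```text
time: 16.72
tcp_pos: [0.6022, 0.0641, 0.0845]
tcp_rot: [-0.261, 3.13, -0.0]
contact_force: [-0.5, -2.0, 3.8]
width: 0.265
grasp_force: 59.0
```

```bash
python3 - <<'E'
from h import *
plan(.6023,.0652,.0835,99.6)
s=r.read_state();print(s["width"],s["contact_force"])
for n in ["scene","side"]:
    p,d,K,M=shot(n); cv2.imwrite(f"pics/{n}3.png",p)
    print(n,[(np.round(m["position"],4),round(m["confidence"],2)) for m in mark_of(n,"red_mid")][:4])
    print(n,[(np.round(m["position"],4),round(m["confidence"],2)) for m in mark_of(n,"flag")][:4])
a=cv2.imread("pics/scene3.png")[165:245,180:285];b=cv2.imread("pics/side3.png")[170:240,195:285]
cv2.imwrite("pics/c3.png",np.hstack([cv2.resize(a,(400,305),interpolation=2),cv2.resize(b,(392,305),interpolation=2)]))
E
```

```text
tcp [0.6022 0.0641 0.0845] closing 99.5 q7 94.4
mm [-0.3  1.1  1. ] units [-0.001  0.006  0.005] rows 0.0
turn deg [np.float64(-0.1), 'units', np.float64(-0.02)]
0.26514271914121484 [-0.54961346 -1.95549266  3.8025237 ]
scene [(array([0.4504, 0.0773, 0.045 ]), 0.65), (array([ 0.4024, -0.185 ,  0.0657]), 0.64), (array([0.4824, 0.194 , 0.0506]), 0.62), (array([0.6043, 0.0657, 0.0702]), 0.53)]
scene []
side [(array([0.4817, 0.193 , 0.0447]), 0.77), (array([ 0.3983, -0.1831,  0.0644]), 0.58), (array([0.6042, 0.0625, 0.0709]), 0.53), (array([ 0.6793, -0.0301,  0.0378]), 0.35)]
side []
```

View pics/c3.png

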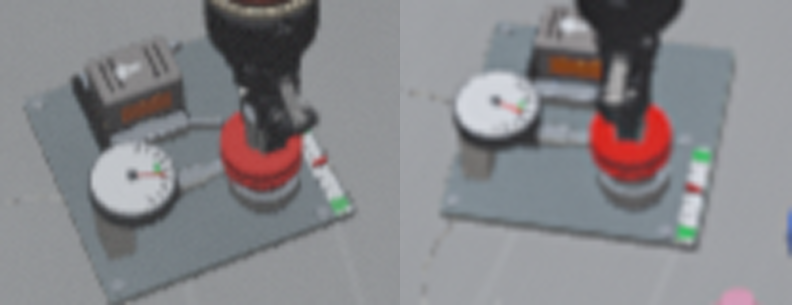

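jog_arm([
  [-1,0,0,0,1],
  [-1,0,0,0,1],
  [-1,0,0,0,1],
  [-1,0,0,0,1],
  [-1,0,0,0,1],
  [-1,0,0,0,1],
  [-1,0,0,0,1],
  [-1,0,0,0,1],
  [-1,0,0,0,1],
  [-1,0,0,0,1],
])

```text
time: 17.85
tcp_pos: [0.6021, 0.0644, 0.0845]
tcp_rot: [0.83, 3.029, 0.001]
contact_force: [-0.7, -1.2, 4.9]
width: 0.266
grasp_force: 59.3
```

```bash
cat >> h.py <<'E'
def look(tag,box=(165,245,180,285)):
    """needle tip angle & flag place seen by the scene camera; saves a crop"""
    p,d,K,M=shot("scene"); a=cv2.resize(p[box[0]:box[1],box[2]:box[3]],None,fx=4,fy=4,interpolation=2); cv2.imwrite(f"pics/{tag}.png",a)
    s=r.read_state(); print(tag,"t",s["time"],"w",round(s["width"],3),"F",s["contact_force"].round(1),"q7",np.degrees(s["qpos"][6]).round(1))
    # dial disc: rows/cols around (215,213)
    D=p[198:228,202:228].astype(int); red=(D[...,2]-np.maximum(D[...,1],D[...,0]))
    v,u=np.nonzero(red>45); print("needle px",len(u),"centroid",(u.mean()+202).round(2) if len(u) else None,(v.mean()+198).round(2) if len(v) else None)
    O=np.array([.6023,.0652]); a=np.radians(9.6); Rm=np.array([[np.cos(a),-np.sin(a)],[np.sin(a),np.cos(a)]])
    C=cloud(d,K,M); S=(C[...,:2]-O)@Rm*1000; q=p.astype(int); k=(q[...,2]-np.maximum(q[...,1],q[...,0])>60)&(abs(S[...,0]+45)<12)&(abs(S[...,1])<48)&(C[...,2]<.03)
    print("flag stand y",S[k][:,1].mean().round(1) if k.any() else None,k.sum())
E
python3 - <<'E'
from h import *
look("n1")
E
```

```text
n1 t 17.9 w 0.265 F [ 0.2 -0.7  6.3] q7 56.5
needle px 0 centroid None None
flag stand y -6.1 1
```

jog_arm([
  [-1,0,0,0,1],
  [-1,0,0,0,1],
  [-1,0,0,0,1],
  [-1,0,0,0,1],
  [-1,0,0,0,1],
  [-1,0,0,0,1],
  [-1,0,0,0,1],
  [-1,0,0,0,1],
  [-1,0,0,0,1],
  [-1,0,0,0,1],
])

```text
time: 18.73
tcp_pos: [0.6022, 0.0648, 0.0845]
tcp_rot: [1.816, 2.563, 0.002]
contact_force: [0.2, 0.6, 4.8]
width: 0.259
grasp_force: 59.2
```

```bash
python3 - <<'E'
from h import *
look("n2")
E
```

```text
n2 t 18.7833 w 0.266 F [-0.6 -1.3  5.7] q7 19.3
needle px 0 centroid None None
flag stand y -12.8 3
```

jog_arm([
  [-1,0,0,0,1],
  [-1,0,0,0,1],
  [-1,0,0,0,1],
  [-1,0,0,0,1],
  [-1,0,0,0,1],
  [-1,0,0,0,1],
  [-1,0,0,0,1],
  [-1,0,0,0,1],
  [-1,0,0,0,1],
  [-1,0,0,0,1],
])

```text
time: 19.62
tcp_pos: [0.6025, 0.065, 0.0845]
tcp_rot: [2.583, 1.788, 0.003]
contact_force: [0.9, 0.4, 4.5]
width: 0.264
grasp_force: 59.1
```

```bash
python3 - <<'E'
from h import *
look("n3")
E
```

```text
n3 t 19.6667 w 0.264 F [0.2 0.5 5.6] q7 -17.3
needle px 0 centroid None None
flag stand y -18.3 3
```

jog_arm([
  [-1,0,0,0,1],
  [-1,0,0,0,1],
  [-1,0,0,0,1],
  [-1,0,0,0,1],
  [-1,0,0,0,1],
  [-1,0,0,0,1],
  [-1,0,0,0,1],
  [-1,0,0,0,1],
  [-1,0,0,0,1],
  [-1,0,0,0,1],
])

```text
time: 20.5
tcp_pos: [0.6027, 0.0649, 0.0845]
tcp_rot: [-3.039, -0.797, -0.003]
contact_force: [2.4, 1.0, 3.5]
width: 0.263
grasp_force: 59.1
```

jog_arm([
  [-1,0,0,0,1],
  [-1,0,0,0,1],
  [-1,0,0,0,1],
  [-1,0,0,0,1],
  [-1,0,0,0,1],
  [-1,0,0,0,1],
  [-1,0,0,0,0],
  [-1,0,0,0,0],
  [-1,0,0,0,0],
])

```text
time: 21.25
tcp_pos: [0.6028, 0.0647, 0.0845]
tcp_rot: [-3.138, -0.154, -0.004]
contact_force: [2.6, 0.4, 4.6]
width: 0.262
grasp_force: 59.2
```

```bash
python3 - <<'E'
from h import *
look("n4")
cv2.imwrite("pics/c4.png",np.hstack([cv2.resize(cv2.imread(f"pics/n{i}.png"),(266,203)) for i in (1,2,4)]))
plan(.6023,.0652,.082,99.6)
E
```

```text
n4 t 21.3 w 0.263 F [2.9 0.3 5.3] q7 -73.8
needle px 0 centroid None None
flag stand y None 0
tcp [0.6028 0.0647 0.0845] closing -84.4 q7 -73.8
mm [-0.4 -0.5  2.5] units [-0.002 -0.003  0.013] rows 0.1
turn deg [np.float64(-4.0), 'units', np.float64(-1.0)]
```

View pics/c4.png

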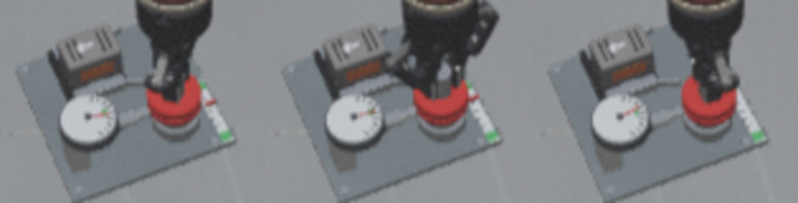

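```bash
cat >> h.py <<'E'
def needle(tag,img):
    # img: 4x crop of scene from (row165,col180); dial centre about (213..216,212)
    g=img.astype(int); red=g[...,2]-(g[...,1]+g[...,0])/2
    y0,x0=(180-165)*4,(198-180)*4
    D=red[y0:y0+48*4,x0:x0+34*4]; v,u=np.nonzero(D>25); w=D[v,u]
    v=v+y0;u=u+x0
    pts=np.stack([u,v],1).astype(np.float32); 
    if len(u)<10: print(tag,len(u)); return
    l=cv2.fitLine(pts,2,0,.01,.01).ravel(); print(tag,"n",len(u),"angle(img,deg up)",round(float(-np.degrees(np.arctan2(l[1],l[0]))),1),"c",l[2:].round(0))
E
python3 - <<'E'
from h import *
p=cv2.imread("pics/scene3.png"); needle("n0",cv2.resize(p[165:245,180:285],None,fx=4,fy=4,interpolation=2))
for i in range(1,5): needle(f"n{i}",cv2.imread(f"pics/n{i}.png"))
p0=cv2.imread("pics/scene0.png"); needle("rest",cv2.resize(p0[165:245,180:285],None,fx=4,fy=4,interpolation=2))
p,d,K,M=shot("side"); 
L=[cv2.resize(q[190:235,195:240],(265,265),interpolation=2) for q in [cv2.imread("pics/scene3.png")]]
L+=[cv2.resize(cv2.imread(f"pics/n{i}.png")[100:280,60:240],(265,265),interpolation=2) for i in (4,)]
L+=[cv2.resize(p[170:240,200:270],(265,265),interpolation=2)]
cv2.imwrite("pics/c5.png",np.hstack(L))
print([(np.round(m["position"],4),round(m["confidence"],2)) for m in mark_of("side","flag")])
E
```

```text
n0 n 810 angle(img,deg up) 41.1 c [154. 114.]
n1 n 820 angle(img,deg up) 65.4 c [154. 116.]
n2 n 826 angle(img,deg up) 44.2 c [154. 114.]
n3 n 844 angle(img,deg up) 61.1 c [154. 116.]
n4 n 872 angle(img,deg up) 77.3 c [154. 118.]
rest n 284 angle(img,deg up) 85.4 c [144. 129.]
[]
```

View pics/c5.png

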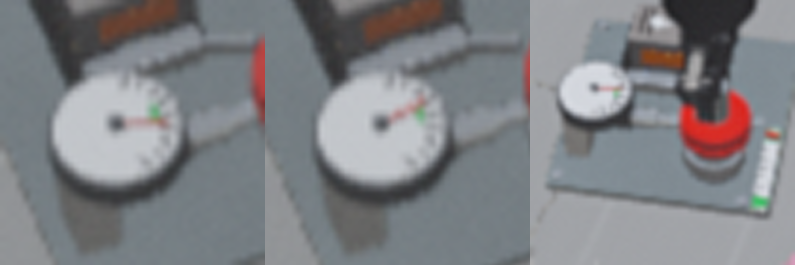

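```bash
cat >> h.py <<'E'
def needle2(tag,p):
    K=np.array(viewer.calibration("scene")["mtx"]); M=np.array(viewer.calibration("scene")["cam_to_world"])
    a=np.radians(9.6); O=np.array([.6023,.0652]); Rm=np.array([[np.cos(a),-np.sin(a)],[np.sin(a),np.cos(a)]])
    v,u=np.mgrid[180*4:240*4,190*4:245*4]/4.
    ray=np.stack([(u-K[0,2])/K[0,0],(v-K[1,2])/K[1,1],np.ones_like(u)],-1)@M[:3,:3].T
    W=M[:3,3]+ray*((.092-M[2,3])/ray[...,2])[...,None]
    S=(W[...,:2]-O)@Rm*1000
    g=cv2.resize(p,None,fx=4,fy=4,interpolation=2)[180*4:240*4,190*4:245*4].astype(float)
    # dial centre from the bright disc
    S0=np.array([100,0.]); rr=np.linalg.norm(S-S0,axis=-1)
    br=(g.min(-1)>150)&(rr<45); c=S[br].mean(0)
    red=g[...,2]-(g[...,1]+g[...,0])/2; d=S-c; rad=np.linalg.norm(d,axis=-1)
    k=(rad>7)&(rad<24)&(red>22); m=(d[k]/rad[k][:,None]*red[k][:,None]).sum(0)
    print(tag,"dial c",c.round(1),"n",k.sum(),"needle deg in stand frame",np.degrees(np.arctan2(m[1],m[0])).round(1))
E
python3 - <<'E'
from h import *
needle2("rest",cv2.imread("pics/scene0.png")); needle2("n0",cv2.imread("pics/scene3.png"))
for i in range(1,5):
    q=np.zeros((384,512,3),np.uint8); n=cv2.imread(f"pics/n{i}.png"); q[165:245,180:285]=cv2.resize(n,None,fx=.25,fy=.25,interpolation=cv2.INTER_AREA); needle2(f"n{i}",q)
E
```

```text
rest dial c [102.9   4.8] n 92 needle deg in stand frame -123.3
n0 dial c [102.2   4.4] n 45 needle deg in stand frame 165.7
n1 dial c [102.    4.4] n 54 needle deg in stand frame 173.8
n2 dial c [102.    4.4] n 34 needle deg in stand frame -175.5
n3 dial c [101.8   4.4] n 60 needle deg in stand frame -168.7
n4 dial c [102.1   4.4] n 98 needle deg in stand frame -164.5
```

jog_arm([
  [-0.2,0,0,0,0],
  [-0.2,0,0,0,0],
  [-0.2,0,0,0,0],
])

```text
time: 21.65
tcp_pos: [0.6009, 0.0643, 0.0833]
tcp_rot: [3.138, 0.152, -0.003]
contact_force: [0.2, -1.4, -0.7]
width: 0.397
grasp_force: 0.0
```

```bash
python3 - <<'E'
from h import *
p=shot("scene")[0]; needle2("free",p)
print(r.read_state()["width"])
E
```

```text
free dial c [101.8   4.5] n 37 needle deg in stand frame -168.0
0.40292270990747486
```

jog_arm([
  [-1,0,0,0,0],
  [-1,0,0,0,0],
  [-1,0,0,0,0],
  [-1,0,0,0,0],
  [-1,0,0,-0.08,0],
  [-1,0,0,-0.12,0],
  [-1,0,0,-0.12,0],
  [-1,0,0,-0.12,0],
  [-1,0,0,0,0],
])

```text
time: 22.45
tcp_pos: [0.6037, 0.0638, 0.1759]
tcp_rot: [-3.137, -0.151, -0.008]
contact_force: [1.4, -0.1, -3.7]
width: 0.264
grasp_force: 60.5
```

jog_arm([
  [-1,-0.041,0.195,0,0],
  [-1,-0.041,0.195,0,0],
  [-1,-0.041,0.195,0,0],
  [-1,-0.041,0.195,0,0],
  [-1,-0.041,0.195,0,0],
  [-1,-0.041,0.195,0,0],
  [-1,-0.041,0.195,0,0],
  [-1,-0.041,0.195,0,0],
  [-1,-0.041,0.195,0,0],
  [-1,-0.041,0.195,0,0],
])

```text
time: 23.28
tcp_pos: [0.5569, -0.3332, 0.1703]
tcp_rot: [-3.137, -0.153, 0.002]
contact_force: [1.7, -0.1, -5.1]
width: 0.261
grasp_force: 60.2
```

jog_arm([
  [-1,0,0,0,0],
  [-1,0,0,0,0],
])

```text
time: 23.45
tcp_pos: [0.555, -0.3358, 0.1706]
tcp_rot: [3.137, 0.141, -0.004]
contact_force: [0.7, 1.1, -4.6]
width: 0.266
grasp_force: 60.7
```

```bash
python3 - <<'E'
from h import *
plan(.56,-.334,.0655)
p,d,K,M=shot("side"); C=cloud(d,K,M); cv2.imwrite("pics/s6.png",p)
for m in cut_out("side","white_tray")[:2]:
    P=C[m["region"]]; P=P[(P[:,2]>.02)&(P[:,2]<.032)]
    if len(P)>9: print(cv2.minAreaRect((P[:,:2]*1000).astype(np.float32)),m["confidence"])
print([(np.round(m["position"],4),round(m["confidence"],2)) for m in mark_of("side","red_mid")])
print([(np.round(m["position"],4),round(m["confidence"],2)) for m in mark_of("side","blue_mid")])
E
```

```text
tcp [ 0.555  -0.3358  0.1706] closing -84.8 q7 -37.8
mm [  5.3  -1.4 105.1] units [ 0.027 -0.007  0.526] rows 2.5
((508.5340576171875, -333.6375732421875), (200.31622314453125, 119.20870971679688), 2.116994619369507) 0.87
[(array([ 0.4002, -0.1835,  0.0671]), 0.78), (array([ 0.5557, -0.3366,  0.1578]), 0.56)]
[(array([0.4528, 0.0778, 0.0485]), 0.58)]
```

jog_arm([
  [-1,0.02,-0.007,0.15,0],
  [-1,0,0,0.15,0],
  [-1,0,0,0.12,0],
  [-1,0,0,0.06,0],
  [-1,0,0,0.03,0],
  [-1,0,0,0.014,0],
  [-1,0,0,0,0],
  [-1,0,0,0,0],
])

```text
time: 24.32
tcp_pos: [0.5624, -0.3305, 0.0686]
tcp_rot: [3.137, 0.152, 0.003]
contact_force: [-0.8, 0.1, -4.9]
width: 0.263
grasp_force: 60.7
```

jog_arm([
  [-0.2,0,0,0,0],
  [-0.2,0,0,0,0],
  [0.2,0,0,0,0],
  [0.2,0,0,-0.1,0],
  [0.2,0,0,-0.2,0],
  [1,0,0,-0.2,0],
  [1,0,0,0,0],
])

```text
time: 24.9
tcp_pos: [0.5641, -0.3332, 0.1756]
tcp_rot: [3.132, 0.15, 0.014]
contact_force: [-0.1, -0.7, 1.1]
width: 0.864
grasp_force: 0.0
```

```bash
python3 - <<'E'
from h import *
spig("side","red_mid"); spig("side","blue_mid")
plan(.451,.081,.17)
E
```

```text
side red_mid 0.91 circ [479.6 194.5] 11.8 med [479.6 198.4  89.5] 50
side red_mid 0.68 circ [ 559.7 -326.1] 11.6 med [ 559.  -323.5   93.5] 36
side red_mid 0.56 circ [ 401.  -168.4] 31.6 med [ 392.8 -172.2   90.5] 64
mark [ 0.4006 -0.1822  0.0651] 0.89
mark [ 6.017e-01  6.500e-02 -6.000e-04] 0.75
mark [ 0.5643 -0.3306  0.0509] 0.64
mark [0.4799 0.1932 0.0486] 0.62
side blue_mid 0.8 circ [446.7  83.2] 11.3 med [446.1  84.5  90. ] 43
mark [0.4526 0.0813 0.0495] 0.77
tcp [ 0.5612 -0.3296  0.1661] closing -84.4 q7 -38.0
mm [ -70.  -419.3   -3.4] units [-0.35  -2.097 -0.017] rows 10.2
```

jog_arm([
  [1,-0.035,-0.2,-0.01,0],
  [1,-0.035,-0.2,0,0],
  [1,-0.035,-0.2,0,0],
  [1,-0.035,-0.2,0,0],
  [1,-0.035,-0.2,0,0],
  [1,-0.035,-0.2,0,0],
  [1,-0.035,-0.2,0,0],
  [1,-0.035,-0.2,0,0],
  [1,-0.035,-0.2,0,0],
  [1,-0.035,-0.2,0,0],
])

```text
time: 26.03
tcp_pos: [0.4519, 0.0633, 0.1689]
tcp_rot: [-3.137, -0.153, -0.0]
contact_force: [1.6, 0.7, 0.4]
width: 0.998
grasp_force: 0.0
```

jog_arm([
  [1,-0.02,-0.07,0,0],
  [1,0,0,0,0],
  [1,0,0,0,0],
])

```text
time: 26.28
tcp_pos: [0.4474, 0.0754, 0.1687]
tcp_rot: [3.137, 0.156, -0.001]
contact_force: [0.2, -1.4, 0.2]
width: 1.001
grasp_force: 0.0
```

```bash
python3 - <<'E'
from h import *
spig("wrist","blue_mid")
plan(.451,.081,.059)
E
```

```text
wrist blue_mid 0.78 circ [447.4  79.8] 12.0 med [449.   79.8  92.4] 1039
mark [0.4497 0.0832 0.0441] 0.78
tcp [0.4482 0.0735 0.1689] closing -84.6 q7 -103.3
mm [  3.6  -7.3 109.9] units [ 0.018 -0.037  0.549] rows 2.6
```

jog_arm([
  [1,0.005,-0.033,0,0],
  [1,0,0,0.15,0],
  [1,0,0,0.15,0],
  [1,0,0,0.15,0],
  [1,0,0,0.1,0],
  [-1,0,0,0,0],
  [-1,0,0,0,0],
  [-1,0,0,0,0],
  [-1,0,0,0,0],
  [-1,0,0,0,0],
])

```text
time: 27.27
tcp_pos: [0.4493, 0.082, 0.0604]
tcp_rot: [-3.136, -0.152, -0.003]
contact_force: [-0.3, -0.1, 1.2]
width: 0.3
grasp_force: 0.6
```

jog_arm([
  [-1,0,0,0,0],
  [-1,0,0,0,0],
  [-1,0,0,0,0],
  [-1,0,0,-0.1,0],
  [-1,0,0,-0.2,0],
  [-1,0,0,-0.2,0],
  [-1,0,0,0,0],
])

```text
time: 27.85
tcp_pos: [0.4521, 0.082, 0.1658]
tcp_rot: [-3.131, -0.149, -0.013]
contact_force: [2.6, 0.7, -3.8]
width: 0.264
grasp_force: 60.7
```

```bash
python3 - <<'E'
from h import *
print(r.read_state()["contact_force"])
plan(.6027,.0648,.16)
E
```

```text
[ 2.645547    0.74277901 -3.82869083]
tcp [0.4521 0.082  0.1658] closing -84.6 q7 -103.9
mm [148.3  31.5   6.9] units [0.741 0.157 0.035] rows 3.6
```

jog_arm([
  [-1,0.15,0.031,0,0],
  [-1,0.15,0.031,0,0],
  [-1,0.15,0.031,0,0],
  [-1,0.15,0.031,0,0],
  [-1,0.14,0.031,0,0],
  [-1,0,0,0,0],
  [-1,0,0,0,0],
  [-1,0,0,0,0],
])

```text
time: 28.52
tcp_pos: [0.5969, 0.0646, 0.1586]
tcp_rot: [3.138, 0.151, -0.002]
contact_force: [-0.4, 1.1, -4.4]
width: 0.263
grasp_force: 60.4
```

```bash
python3 - <<'E'
from h import *
plan(.6027,.0648,.0885)
p=shot("side")[0]; print([(np.round(m["position"],4),round(m["confidence"],2)) for m in mark_of("side","blue_mid")])
E
```

```text
tcp [0.5969 0.0646 0.1586] closing -84.5 q7 -76.3
mm [ 5.9  0.4 70.1] units [0.029 0.002 0.351] rows 1.7
[]
```

jog_arm([
  [-1,0.027,0.002,0.13,0],
  [-1,0,0,0.1,0],
  [-1,0,0,0.05,0],
  [-1,0,0,0.03,0],
  [-1,0,0,0.02,0],
  [-1,0,0,0.02,0],
  [-1,0,0,0,0],
])

```text
time: 29.2
tcp_pos: [0.6028, 0.0653, 0.0892]
tcp_rot: [-3.138, -0.152, 0.0]
contact_force: [-0.8, 0.5, -4.3]
width: 0.263
grasp_force: 60.4
```

```bash
python3 - <<'E'
from h import *
plan(.6027,.0648,.0855)
print(r.read_state()["contact_force"])
E
```

```text
tcp [0.6028 0.0653 0.0892] closing -84.5 q7 -73.1
mm [-0.2  0.5  3.7] units [-0.001  0.003  0.019] rows 0.1
[-0.83445951  0.52840909 -4.32139099]
```

jog_arm([
  [-0.2,0,0,0,0],
  [-0.2,0,0,0,0],
  [-0.2,0,0,0.02,0],
  [-0.2,0,0,0,0],
])

```text
time: 29.53
tcp_pos: [0.6032, 0.0653, 0.0852]
tcp_rot: [-3.138, -0.152, -0.001]
contact_force: [0.7, 0.6, 0.3]
width: 0.399
grasp_force: 0.0
```

```bash
python3 - <<'E'
from h import *
needle2("free0",shot("scene")[0])
E
```

```text
free0 dial c [102.    4.5] n 53 needle deg in stand frame -175.6
```

jog_arm([
  [-1,0,0,0,0],
  [-1,0,0,0,0],
  [-1,0,0,0,0],
  [-1,0,0,0,0],
])

```text
time: 29.92
tcp_pos: [0.6032, 0.0651, 0.0855]
tcp_rot: [-3.138, -0.152, -0.0]
contact_force: [-0.9, -0.1, 3.7]
width: 0.263
grasp_force: 58.6
```

```bash
python3 - <<'E'
from h import *
needle2("b0",shot("scene")[0]); plan(.6027,.0648,.0855)
p=shot("side")[0];cv2.imwrite("pics/sb0.png",p); print(r.read_state()["width"],[(np.round(m["position"],4),round(m["confidence"],2)) for m in mark_of("side","blue_mid")])
E
```

```text
b0 dial c [102.    4.5] n 63 needle deg in stand frame -176.2
tcp [0.6032 0.0651 0.0855] closing -84.5 q7 -72.9
mm [-0.5  0.2 -0. ] units [-0.003  0.001 -0.   ] rows 0.0
0.26187168578472714 [(array([0.6053, 0.0628, 0.0704]), 0.75)]
```

Blue is seated (centre 70 mm up). Turn it the other way.

jog_arm([
  [-1,0,0,0,-1],
  [-1,0,0,0,-1],
  [-1,0,0,0,-1],
  [-1,0,0,0,-1],
  [-1,0,0,0,-1],
  [-1,0,0,0,-1],
  [-1,0,0,0,-1],
  [-1,0,0,0,-1],
  [-1,0,0,0,-1],
  [-1,0,0,0,-1],
])

```text
time: 30.9
tcp_pos: [0.6029, 0.0652, 0.0854]
tcp_rot: [-2.894, -1.221, 0.001]
contact_force: [-2.4, -0.9, 5.8]
width: 0.259
grasp_force: 59.1
```

```bash
python3 - <<'E'
from h import *
needle2("b1",shot("scene")[0])
E
```

```text
b1 dial c [102.    4.4] n 89 needle deg in stand frame -175.6
```

jog_arm([
  [-1,0,0,0,-1],
  [-1,0,0,0,-1],
  [-1,0,0,0,-1],
  [-1,0,0,0,-1],
  [-1,0,0,0,-1],
  [-1,0,0,0,-1],
  [-1,0,0,0,-1],
  [-1,0,0,0,-1],
  [-1,0,0,0,-1],
  [-1,0,0,0,-1],
])

```text
time: 31.78
tcp_pos: [0.6025, 0.065, 0.0854]
tcp_rot: [-2.302, -2.137, 0.001]
contact_force: [-4.2, -1.8, 7.7]
width: 0.262
grasp_force: 59.3
```

```bash
python3 - <<'E'
from h import *
needle2("b2",shot("scene")[0])
E
```

```text
b2 dial c [102.    4.4] n 95 needle deg in stand frame -175.1
```

jog_arm([
  [-1,0,0,0,-1],
  [-1,0,0,0,-1],
  [-1,0,0,0,-1],
  [-1,0,0,0,-1],
  [-1,0,0,0,-1],
  [-1,0,0,0,-1],
  [-1,0,0,0,-1],
  [-1,0,0,0,-1],
  [-1,0,0,0,-1],
  [-1,0,0,0,-1],
])

```text
time: 32.67
tcp_pos: [0.6024, 0.0645, 0.0854]
tcp_rot: [-1.433, -2.795, 0.002]
contact_force: [-4.3, -2.0, 9.0]
width: 0.262
grasp_force: 59.3
```

```bash
python3 - <<'E'
from h import *
needle2("b3",shot("scene")[0])
E
```

```text
b3 dial c [102.1   4.4] n 73 needle deg in stand frame -177.4
```

jog_arm([
  [-1,0,0,0,-1],
  [-1,0,0,0,-1],
  [-1,0,0,0,-1],
  [-1,0,0,0,-1],
  [-1,0,0,0,-1],
  [-1,0,0,0,-1],
  [-1,0,0,0,-1],
  [-1,0,0,0,-1],
  [-1,0,0,0,-1],
  [-1,0,0,0,-1],
])

```text
time: 33.55
tcp_pos: [0.6027, 0.0641, 0.0854]
tcp_rot: [-0.391, -3.116, 0.002]
contact_force: [-3.5, -2.8, 7.5]
width: 0.262
grasp_force: 59.2
```

jog_arm([
  [-1,0,0,0,-1],
  [-1,0,0,0,-1],
  [-1,0,0,0,-1],
  [-1,0,0,0,-1],
  [-1,0,0,0,-1],
  [-1,0,0,0,-1],
  [-1,0,0,0,0],
  [-1,0,0,0,0],
  [-1,0,0,0,0],
])

```text
time: 34.3
tcp_pos: [0.6028, 0.0641, 0.0854]
tcp_rot: [0.26, -3.13, 0.001]
contact_force: [-2.2, -3.0, 6.2]
width: 0.261
grasp_force: 59.1
```

```bash
python3 - <<'E'
from h import *
p=shot("scene")[0];needle2("b4",p)
plan(.6027,.0648,.0855)
q=shot("side")[0]; print(r.read_state()["width"],[(np.round(m["position"],4),round(m["confidence"],2)) for m in mark_of("side","blue_mid")])
cv2.imwrite("pics/c7.png",np.hstack([cv2.resize(p[170:250,185:285],(400,320),interpolation=2),cv2.resize(q[165:245,195:295],(400,320),interpolation=2)]))
E
```

```text
b4 dial c [102.    4.5] n 73 needle deg in stand frame 178.0
tcp [0.6028 0.064  0.0854] closing 99.5 q7 94.7
mm [ 0.   0.8 -0.1] units [ 0.     0.004 -0.   ] rows 0.0
0.26244353832774947 [(array([0.607 , 0.0632, 0.0725]), 0.62)]
```

View pics/c7.png

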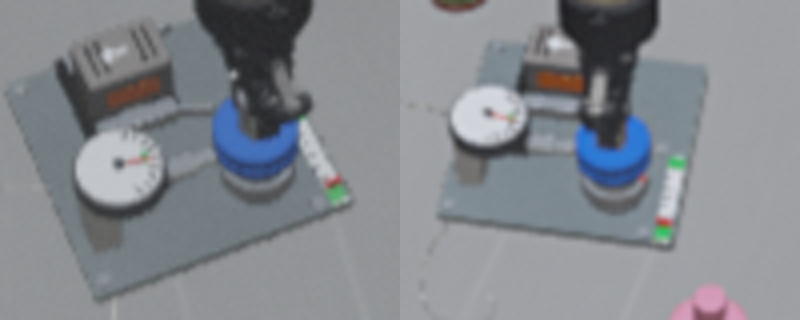

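jog_arm([
  [-1,0,0,0,-1],
  [-1,0,0,0,-1],
  [-1,0,0,0,-1],
  [-1,0,0,0,-1],
  [-1,0,0,0,-1],
  [-1,0,0,0,-1],
  [-1,0,0,0,0],
  [-1,0,0,0,0],
  [-1,0,0,0,0],
])

```text
time: 35.2
tcp_pos: [0.6031, 0.0641, 0.0854]
tcp_rot: [0.905, -3.008, 0.001]
contact_force: [-1.8, -2.7, 6.0]
width: 0.262
grasp_force: 59.0
```

```bash
python3 - <<'E'
from h import *
O=np.array([.6023,.0652]); a=np.radians(9.6); Rm=np.array([[np.cos(a),-np.sin(a)],[np.sin(a),np.cos(a)]])
for n in ["scene","side"]:
    p,d,K,M=shot(n); C=cloud(d,K,M); S=(C[...,:2]-O)@Rm*1000; q=p.astype(int)
    k=(q[...,2]-np.maximum(q[...,1],q[...,0])>35)&(abs(S[...,0]+45)<12)&(abs(S[...,1])<48)&(C[...,2]<.03)
    g=(q[...,1]-np.maximum(q[...,2],q[...,0])>35)&(abs(S[...,0]+45)<12)&(abs(S[...,1])<48)&(C[...,2]<.03)
    print(n,"flag",S[k].mean(0).round(1) if k.any() else None,k.sum(),"green",S[g&(S[...,1]>0)].mean(0).round(1),S[g&(S[...,1]<0)].mean(0).round(1) )
    if n=="scene": needle2("b5",p)
plan(.4605,-.337,.16)
E
```

```text
scene flag [-44.   36.1] 7 green [-44.5  37.5] [nan nan]
b5 dial c [102.    4.4] n 79 needle deg in stand frame 177.3
side flag [-44.1  30.5] 4 green [-46.7  36.1] [-45.5 -39.9]
tcp [0.603  0.0641 0.0854] closing 123.5 q7 117.3
mm [ 340.2 -255.9  -74.1] units [ 1.701 -1.28  -0.371] rows 10.4<stdin>:7: RuntimeWarning: Mean of empty slice.
  ret = um.true_divide(
```

```bash
python3 - <<'E'
from h import *
O=np.array([.6023,.0652]); a=np.radians(9.6); Rm=np.array([[np.cos(a),-np.sin(a)],[np.sin(a),np.cos(a)]])
c=viewer.calibration("side");K=np.array(c["mtx"]);M=np.array(c["cam_to_world"])
def S(u,v,z):
    ray=M[:3,:3]@[(u-K[0,2])/K[0,0],(v-K[1,2])/K[1,1],1]; W=M[:3,3]+ray*((z-M[2,3])/ray[2]); return ((W[:2]-O)@Rm*1000).round(1)
def run(img,f,r0,c0):
    g=img.astype(int)
    for nm,m,z in [("red",g[...,2]-np.maximum(g[...,1],g[...,0]),.018),("green",g[...,1]-np.maximum(g[...,2],g[...,0]),.013)]:
        n,l,s,ce=cv2.connectedComponentsWithStats((m>30).astype(np.uint8))
        for i in range(1,n):
            if s[i,4]>12:
                P=S((ce[i,0]+.5)/f+c0-.5,(ce[i,1]+.5)/f+r0-.5,z)
                if abs(P[0]+45)<15: print(nm,P,s[i,4])
im=cv2.imread("pics/c5.png")[:,530:]; print("red roller end"); run(im,265/70,170,200)
im=cv2.imread("pics/c7.png")[:,400:]; print("blue end"); run(im,4,165,195)
im=cv2.imread("pics/side3.png"); print("start"); run(cv2.resize(im,None,fx=4,fy=4,interpolation=2),4,0,0)
im=cv2.imread("pics/s6.png"); print("empty after red"); run(cv2.resize(im,None,fx=4,fy=4,interpolation=2),4,0,0)
E
```

```text
red roller end
red [-46.  -35.3] 82
green [-46.   34.6] 163
blue end
red [-46.2  26.4] 113
green [-46.3 -38.3] 159
green [-46.2  34. ] 193
start
red [-45.5  -3.1] 98
green [-46.4 -38.3] 159
green [-46.1  34.7] 180
empty after red
red [  -41.3 -1179.8] 29
red [ -30.3 -995.9] 14
red [-46.1  -8.1] 101
green [-46.2 -38.3] 152
green [-46.   34.6] 171
```

jog_arm([
  [-1,0,0,-0.08,0],
  [-1,0,0,-0.12,0],
  [-1,0,0,-0.12,0],
  [-1,0,0,-0.12,0],
  [-1,0,0,0,1],
  [-1,0,0,0,1],
  [-1,0,0,0,1],
  [-1,0,0,0,1],
  [-1,0,0,0,1],
  [-1,0,0,0,1],
])

```text
time: 36.13
tcp_pos: [0.6021, 0.0652, 0.1718]
tcp_rot: [0.256, -3.129, 0.0]
contact_force: [-0.1, -0.1, -4.9]
width: 0.261
grasp_force: 59.7
```

jog_arm([
  [-1,0,0,0,1],
  [-1,0,0,0,1],
  [-1,0,0,0,1],
  [-1,0,0,0,1],
  [-1,0,0,0,1],
  [-1,0,0,0,1],
  [-1,0,0,0,0],
  [-1,0,0,0,0],
])

```text
time: 36.8
tcp_pos: [0.6023, 0.0652, 0.1722]
tcp_rot: [-0.392, -3.115, 0.001]
contact_force: [1.3, -0.0, -4.0]
width: 0.264
grasp_force: 59.5
```

```bash
python3 - <<'E'
from h import *
plan(.4605,-.337,.16)
p,d,K,M=shot("side"); C=cloud(d,K,M)
m=[m for m in mark_of("side","red_mid")]; print([(np.round(x["position"],3),round(x["confidence"],2)) for x in m])
k=(d>0)&(C[...,0]>.38)&(C[...,0]<.6)&(C[...,1]<.06)&(C[...,1]>-.28)&(C[...,2]<.3); print(C[k][:,2].max())
k&=C[...,0]<.45; print("big red top",C[k][:,2].max())
E
```

```text
tcp [0.6023 0.0652 0.1722] closing 75.7 q7 70.1
mm [  37.9 -424.8   12.6] units [ 0.189 -2.124  0.063] rows 10.2
[(array([ 0.402, -0.181,  0.066]), 0.88), (array([0.482, 0.194, 0.044]), 0.6), (array([ 0.565, -0.332,  0.051]), 0.5)]
0.273859978010495
big red top 0.13293851798981948
```

jog_arm([
  [-1,0.018,-0.2,0,0],
  [-1,0.018,-0.2,0,0],
  [-1,0.018,-0.2,0,0],
  [-1,0.018,-0.2,0,0],
  [-1,0.018,-0.2,0,0],
  [-1,0.018,-0.2,0,0],
  [-1,0.018,-0.2,0,0],
  [-1,0.018,-0.2,0,0],
  [-1,0.018,-0.2,0,0],
  [-1,0.018,-0.2,0,0],
])

```text
time: 37.73
tcp_pos: [0.4672, -0.3147, 0.1734]
tcp_rot: [0.392, 3.117, 0.0]
contact_force: [0.6, 0.2, -4.2]
width: 0.262
grasp_force: 59.8
```

jog_arm([
  [-1,0.01,-0.12,0,0],
  [-1,0,0,0,0],
  [-1,0,0,0,0],
  [-1,0,0,0,0],
])

```text
time: 38.07
tcp_pos: [0.4605, -0.3352, 0.173]
tcp_rot: [-0.393, -3.117, -0.001]
contact_force: [0.7, 1.7, -4.4]
width: 0.262
grasp_force: 60.0
```

```bash
python3 - <<'E'
from h import *
plan(.4605,-.337,.067)
spig("side","blue_mid",.15,.25)
E
```

```text
tcp [ 0.4605 -0.3352  0.173 ] closing 75.6 q7 114.4
mm [ -0.4  -1.8 106. ] units [-0.002 -0.009  0.53 ] rows 2.5
side blue_mid 0.63 circ [ 457.7 -333.2] 31.8 med [ 451.8 -322.8  164. ] 177
mark [ 0.4673 -0.3359  0.1609] 0.77
mark [0.6022 0.0637 0.025 ] 0.33
```

jog_arm([
  [-1,0,0,0.15,0],
  [-1,0,0,0.15,0],
  [-1,0,0,0.12,0],
  [-1,0,0,0.06,0],
  [-1,0,0,0.03,0],
  [-1,0,0,0.017,0],
  [-1,0,0,0,0],
  [-1,0,0,0,0],
])

```text
time: 38.88
tcp_pos: [0.4611, -0.3363, 0.069]
tcp_rot: [0.395, 3.115, -0.001]
contact_force: [0.1, -1.1, -4.3]
width: 0.265
grasp_force: 60.0
```

jog_arm([
  [-0.2,0,0,0,0],
  [-0.2,0,0,0,0],
  [0.2,0,0,0,0],
  [0.2,0,0,-0.1,0],
  [0.2,0,0,-0.2,0],
  [0.2,0,0,-0.2,0],
  [0.2,0,0,-0.2,0],
  [0.2,0,0.2,0,0],
  [0.2,0,0.2,0,0],
  [0.2,0,0.2,0,0],
])

```text
time: 39.72
tcp_pos: [0.4909, -0.2191, 0.2095]
tcp_rot: [0.398, 3.113, -0.0]
contact_force: [1.2, 0.0, -0.6]
width: 0.6
grasp_force: 0.0
```

jog_arm([
  [0.2,0,0.2,0,0],
  [0.2,0,0,0,0],
  [0.2,0,0,0,0],
])

```text
time: 39.97
tcp_pos: [0.5013, -0.1784, 0.2084]
tcp_rot: [0.387, 3.117, 0.001]
contact_force: [-0.6, -0.5, -0.4]
width: 0.601
grasp_force: 0.0
```

```bash
python3 - <<'E'
from h import *
for n in ["side","scene"]:
    p,d,K,M=shot(n)
    for t in ["red_mid","blue_mid","pack_mid","white_tray","desk_bell"]: print(n,t,[(np.round(x["position"],3),round(x["confidence"],2)) for x in mark_of(n,t)])
    cv2.imwrite(f"pics/{n}9.png",p)
a=cv2.imread("pics/scene9.png")[80:240,180:330];b=cv2.imread("pics/side9.png")[110:240,195:355]
cv2.imwrite("pics/c9.png",np.hstack([cv2.resize(a,(375,400),interpolation=2),cv2.resize(b,(425,400),interpolation=2)]))
E
```

```text
side red_mid [(array([ 0.401, -0.181,  0.068]), 0.74), (array([ 0.565, -0.33 ,  0.05 ]), 0.73), (array([0.48 , 0.194, 0.047]), 0.73)]
side blue_mid [(array([ 0.467, -0.341,  0.056]), 0.49)]
side pack_mid [(array([ 0.68 , -0.027,  0.036]), 0.53)]
side white_tray [(array([ 0.51 , -0.338,  0.003]), 0.6)]
side desk_bell [(array([ 0.624, -0.224,  0.002]), 0.61)]
scene red_mid [(array([0.483, 0.196, 0.053]), 0.72), (array([ 0.402, -0.181,  0.067]), 0.64), (array([ 0.563, -0.329,  0.053]), 0.63)]
scene blue_mid [(array([ 0.505, -0.338, -0.002]), 0.6), (array([ 0.465, -0.334,  0.051]), 0.44)]
scene pack_mid [(array([ 0.679, -0.029,  0.037]), 0.57)]
scene white_tray [(array([ 0.509, -0.338, -0.002]), 0.81), (array([ 0.503,  0.344, -0.   ]), 0.64)]
scene desk_bell [(array([ 0.624, -0.222, -0.   ]), 0.78)]
```

View pics/c9.png

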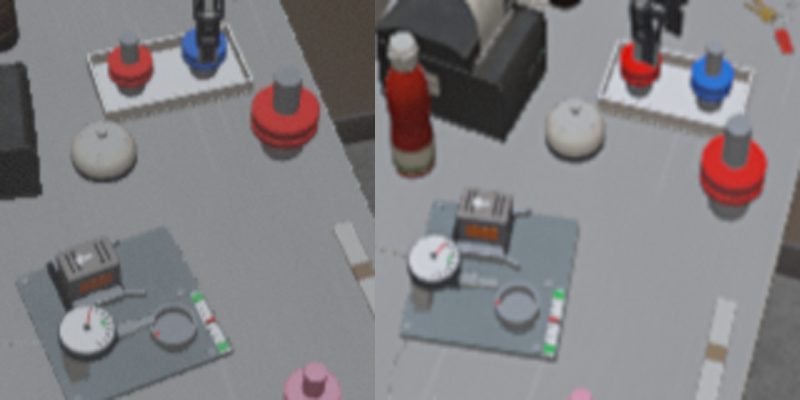

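```bash
python3 -c "
from station import r
print(r.hand_in())"
```

```text
the job is handed in; nothing more can be done
None
```

The job is handed in, though the hand-in gave no verdict: the pack is home on the shoe (it held still under a 35 N push, so I take the catch as clicked), red and blue were the only listed rollers there, each was turned past 160°, and both stand upright in the white tray. Blue swung about 1 mm; red swung about 3.5 mm, between the 3 mm and 4.5 mm limits, and I judged it true because the needle drifted one way only and the end-check rule puts red in the white tray.

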